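Close the bend tester's guard and start the test

ROBOT

A 6-joint arm with a two-finger parallel gripper is mounted at the origin on the work surface. World frame = base frame: x ahead of the robot, y to its left, z up, the work surface at z = 0. Lengths are in mm, angles in rad, forces in N, time in s.
With the tool pointing down it reaches from about 300 to 750 mm from the base axis. Payload 8.5 kg.
Tool frame: the origin (TCP) lies midway between the tips of the shut fingers; the grasp point (between the pads) lies 19 mm behind it (arm.grip_point_offset is the distance from the TCP to the grasp point, in mm); z points along the fingers, y is the direction in which the jaws open and shut (so a half turn about z gives the same grasp; the last joint's range is limited). The gripper opens to 85 mm and grips with 20 to 120 N. Pads are 22 mm wide; open, the fingers measure 114 mm over their backs; the gripper's body (76 mm by 85 mm) begins 54 mm behind the grasp point. The pads swing forward as they close: fully open they stand 13 mm farther back than shut.
Start: joints at [0.919, 0.381, 1.297, -0, 1.464, -0.215], TCP at [232.662, 498.346, 200.622] pointing down, gripper open.
Joint ranges: [-3.11, 3.11], [-0.89, 2.33], [0.22, 2.48], [-1.42, 4.56], [0.17, 2.85], [-2.88, 2.88]. Speed limits (rad/s): [2.39, 2.39, 3.14, 3.14, 3.14, 3.14].

INTERFACE

Orientations are given as a 3x3 rotation matrix whose columns are the frame's x, y, z axes.
In Python, from cell import arm gives the robot as it stands. The module is installed in compiled form; this text tells all that it offers.
- The arm moves only by the shell command python3 -m handwheel 'ROWS'. ROWS is JSON, a list of rows, each an object of numbers: "dx", "dy", "dz": the shift along the tool's x, y, z in cm; "roll": the turn about the tool's z in rad; "hand": the closure in counts, from 0 (fully open) to 255 (shut). In form: [{"dx": .., "dy": .., "dz": .., "roll": .., "hand": ..}, ...]. A call has 1 to 5 rows; each row is the pose to reach, as a shift and turn from the pose measured when the call began, along the tool's axes at that moment; what a row does not reach only later rows make up. A row lasts 1/12 s, in which the tool goes at most 41.7 mm and 7.16 degrees, less where a joint would pass 70% of its speed; a pose out of reach is approached as far as the arm can. A call with a gripper value outside its range is refused whole. The fingers move at their own pace and stop on an object; the grip force is fixed at half the most. Time passes only in rows, so rows that repeat a pose let the fingers close. It gives the time, the measured TCP pose, the force and the opening at its end, in the units of the state.
- arm.state(): the state, without advancing time (a new reading comes with each control period).
- arm.read_camera(name): name is "scene" or "side" or "wrist"; returns (picture, depth): 480x640x3 uint8, red, green, blue; 480x640 float32, mm along the optical axis (not along the pixel's ray), 0 where there is no reading.
- arm.camera_params(name): a dict with "fovy" (degrees; the focal length in pixels is half the picture's height over the tangent of half this angle, whatever the lens; pixels are square), "cx", "cy" (the principal point, pixels), "origin" and "orientation" of the camera in the world. Camera axes: x right, y down, z forward; pixel columns grow to the right and rows downward; lengths in mm; the calibration is good to about 2 mm. The wrist camera is an equidistant fisheye: a pixel r from the principal point sees the ray r / f radians off the axis. A picture is of the moment at which its call begins: read the wrist's pose just before it. camera_params takes no time and is no camera call; for the wrist camera it gives the pose at the moment of the call.
- arm.hand_in(): hands the job in, once; it reports no verdict.
The state is a dict: "time_s": time; "qpos": joint angles; "joint_velocities": joint speeds; "joint_efforts": joint torques, N m; "position": TCP position; "tool_rot": TCP orientation; "wrist_force": force on the tool from outside, world axes, zero at the start; "wrist_torque": the same for the moment, N m; "opening": finger opening in mm.
Only numpy, scipy, OpenCV 4.12 (cv2) and the standard library are available. Lean on these libraries where they do the work, as an engineer would, in place of code of your own. Each camera call takes 0.05 s, during which the arm holds its last target. There are 200 camera calls.

TASK

A wooden specimen is waiting in the bend tester. With the fingertips, push the clear guard by its orange end plate fully home over the specimen, and only then press the green start button all the way down and let it go. Grip and lift nothing, do not press the red stop button, and leave the specimen, both button boxes and everything else on the bench where they are.

Things in the scene. Friction and masses are not known exactly. Their poses are not given: they have to be found in the camera images.
- tester: Low grey bend tester, fixed to the bench; bed 200 mm (its x) by 370 mm (its y), 40 mm high. Origin: centre of the footprint at bench height; z up; turned up to 0.3 rad. On the bed's +x half: a black drive block (110 mm high) at y -160 to -10 mm and a dark steel box (70 mm high) at y 55 to 145 mm; the -x half is the guard's track.
- guard (a joint): How far the clear guard stands open, m: 0 = fully home over the specimen (hard stop), 0.15 = fully open. It slides along the tester's y axis and opens towards its +y, so it is shut by pushing towards the tester's -y. About 3 N moves it; it stays where it is left.
- guard_roof (a point): Centre of the guard's roof, top side; moves with the guard. The guard is a clear hood with bright metal edging, 104 mm (tester's x) by 130 mm (y) by 76 mm high, underside 44 mm and roof 120 mm above the bench; open below, on the drive side and at its leading (-y) end, closed at its trailing (+y) end by an opaque orange plate.
- push_face (a point): Centre of the outer (+y) face of the guard's orange end plate; moves with the guard. The upright flat face is 104 mm wide along the tester's x and 76 mm high, 82 mm above the bench at this point; push it towards the tester's -y. At least 45 mm of bare bed or open bench lies behind it, and nothing stands above.
- specimen: Loose pale wooden bar 10 x 85 x 10 mm, long axis along the tester's y, lying on the tester's stage 46 mm above the bench, beside two steel pins, where the guard closes over it. Origin: centre of its underside. To be left alone.
- start_box: Loose grey control box on rubber feet, 75 x 75 x 42 mm, 0.6 kg, with the green button on top. Origin: centre of its underside. The two boxes swap places.
- start_button_top (a point): Centre of the top face of the green start button, 32 mm across; pressed straight down.
- start_button (a joint): Travel of the green button, m: 0 released, 0.006 fully down; spring, 5 N when fully down, returns when let go.
- stop_box: Loose grey control box like the other, with the red button on top. Origin: centre of its underside.
- stop_button_top (a point): Centre of the top face of the red stop button, 32 mm across. Not to be pressed.
- stop_button (a joint): Travel of the red button, m: 0 released, 0.006 fully down.
- tray: Loose blue plastic tray 110 x 150 x 30 mm with two spare wooden bars in it, at the far right; bystander. Origin: centre of its underside.
- spare0: Spare wooden bar 85 x 10 x 10 mm lying in the tray; bystander. Origin: centre of its underside.
- spare1: Second spare wooden bar 85 x 10 x 10 mm in the tray; bystander. Origin: centre of its underside.
- calliper: Digital calliper about 160 x 50 x 13 mm lying on the near left of the bench; bystander. Origin: underside, middle of its beam.
- bottle: White plastic bottle with a red cap, 60 mm across and 120 mm high, at the left, behind the tester's end; bystander. Origin: centre of its underside.
- driver: Screwdriver 170 mm long lying behind the tester; bystander. Origin: underside, near its middle.
Mind the look-alikes: they are no part of the job. What is shaped like the stop_box but pink is not meant.

How it is judged (in metres and radians):
On the way, in this order (a step that is already met when the one before it is completed fails the run):
1. the guard is fully home (within 4 mm), with the start button not pressed (value of joint guard below 0.004 m and value of joint start_button below 0.002 m), for 0.2 s.
2. with the guard home the green button is pressed down (at least 4.5 of 6 mm) (value of joint guard below 0.004 m and value of joint start_button above 0.0045 m), for 0.05 s.
At the end, for the whole second after the job is handed in: The guard is within 4 mm of fully home, both buttons are released, the specimen lies within 8 mm of where it was, both button boxes stand upright within 20 mm of where they were, at rest (all of step 1 and value of joint stop_button below 0.002 m and distance of specimen from where it was at the start of the episode below 0.008 m and linear speed of each of specimen, start_box below 0.02 m/s and distance of each of start_box, stop_box from where it was at the start of the episode below 0.02 m and angle between each of start_box, stop_box's own z axis and vertical below 0.1 rad); the robot touches nothing.
It fails at once if the green button is pressed (over 3 mm) while the guard is more than 4 mm open (value of joint start_button above 0.003 m and value of joint guard above 0.004 m).
It fails at once if the red stop button is pressed (over 3 mm) (value of joint stop_button above 0.003 m).
It fails at once if the specimen is moved more than 8 mm (distance of specimen from where it was at the start of the episode above 0.008 m).
It fails at once if a button box is lifted (over 8 mm) or shoved more than 20 mm (height (world z) of any of start_box, stop_box above 0.008 m or distance of any of start_box, stop_box from where it was at the start of the episode above 0.02 m).
It fails at once if a bystander is moved more than 20 mm (distance of any of tray, spare0, spare1, calliper, bottle, driver from where it was at the start of the episode above 0.02 m).
It also fails if it takes over 45 s, if anything falls off the work surface, if the arm or the gripper's body presses on something with over 40 N, if the wrist force passes 120 N, or if a joint passes its speed limit or range.

## Working session

There is one attempt and no reset: what is moved stays moved. The work goes in short steps, Python scripts to look and compute and a shell command to move; the robot and the scene stay as the last step left them, time stands still between calls to the robot, and variables do not carry over. Pictures are saved under pics/ and viewed, about 8 in all and at most 12, crops included, and the job is handed in when it is done.

```bash
mkdir -p pics; cat > h.py <<'E'
import numpy as np, cv2
from cell import arm
def snap(name, tag):
    p=arm.camera_params(name); im,d=arm.read_camera(name)
    np.savez(f'{tag}.npz',im=im,d=d,**{k:np.array(v) for k,v in p.items()})
    cv2.imwrite(f'pics/{tag}.png',im[:,:,::-1]); return im,d,p
def load(tag):
    z=np.load(f'{tag}.npz'); return z['im'],z['d'],z
def ray(p,u,v,fish=False):
    f=240/np.tan(np.radians(float(p['fovy']))/2)
    x,y=(u-float(p['cx'])),(v-float(p['cy']))
    if fish:
        r=np.hypot(x,y);t=r/f;s=np.sin(t)/max(r,1e-9);c=np.array([x*s,y*s,np.cos(t)])
    else: c=np.array([x/f,y/f,1.])
    return np.array(p['origin'],float),np.array(p['orientation'],float).reshape(3,3)@c
def onz(p,u,v,z,fish=False):
    o,d=ray(p,u,v,fish); return o+d*(z-o[2])/d[2]
def bydepth(p,u,v,dep):
    o,d=ray(p,u,v); return o+d*dep
E
python3 - <<'E'
from h import *
for n in('scene','side'):
    im,d,p=snap(n,n+'0'); print(n,p['origin'],np.round(p['orientation'],2).tolist(),p['fovy'])
s=arm.state();print(s['time_s'],s['position'],np.round(s['tool_rot'],3).tolist(),s['opening'])
E
```

```text
scene [1383.56687183  128.22630873  686.61316115] [[-0.1, 0.58, -0.81], [1.0, 0.05, -0.08], [-0.01, -0.82, -0.58]] 53.68267589462183
side [ 223.58977044 -507.17532459  811.60956877] [[0.86, -0.39, 0.32], [-0.51, -0.65, 0.57], [-0.01, -0.66, -0.76]] 54.23124540309669
0.1 [232.50891727 498.10462318 200.07365597] [[-0.906, 0.423, -0.001], [0.423, 0.906, -0.001], [0.0, -0.001, -1.0]] 85.35413534655852
```

View pics/scene0.png

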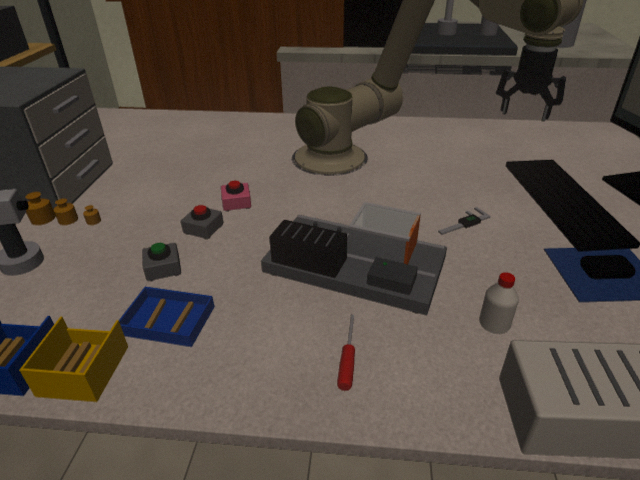

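View pics/side0.png

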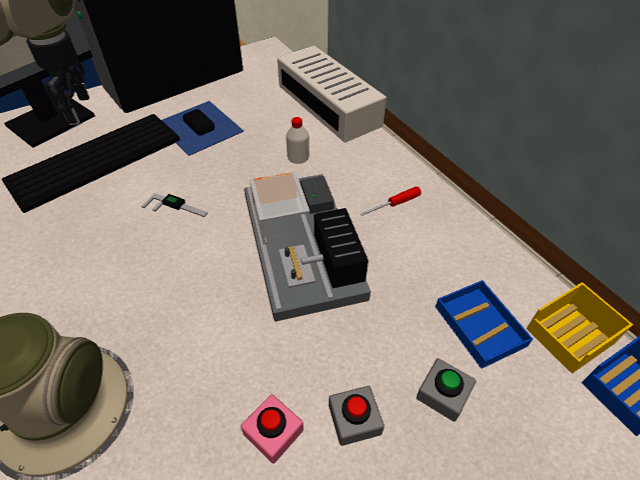

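Scene picture: the guard's orange plate is at (412,238), the green button at (159,250), the grey box with the red button at (200,213) and the pink look-alike at (236,188). Side picture: green (450,380), red on grey (357,408), red on pink (271,420). The guard is open, towards the bottle. Next I measure the tester, the plate and the buttons.

```bash
python3 - <<'E'
from h import *
def cloud(tag):
    im,d,p=load(tag); v,u=np.mgrid[:480,:640]
    f=240/np.tan(np.radians(float(p['fovy']))/2)
    c=np.stack([(u-float(p['cx']))/f,(v-float(p['cy']))/f,np.ones_like(u,float)],-1)*d[...,None]
    return im,d,p,c@p['orientation'].T+p['origin']
allp=[]
for t in('scene0','side0'):
    im,d,p,P=cloud(t); hsv=cv2.cvtColor(im,cv2.COLOR_RGB2HSV); H,S,V=[hsv[...,i].astype(int) for i in range(3)]
    for n,m in(('green',(H>50)&(H<75)&(S>120)&(V>50)),('red',((H<5)|(H>175))&(S>180)&(V>60)),('orange',(H>7)&(H<16)&(S>180)&(V>100)),('pink',(H>165)&(H<177)&(S>80)&(S<180)&(V>100))):
        k,lab,st,ce=cv2.connectedComponentsWithStats(m.astype(np.uint8))
        for i in range(1,k):
            if st[i,4]>40:
                q=P[(lab==i)&(d>0)]
                if len(q): print(t,n,ce[i].round(1),st[i,4],'med',np.median(q,0).round(0),'lo',np.percentile(q,3,0).round(0),'hi',np.percentile(q,97,0).round(0), 'top',q[q[:,2]>np.percentile(q[:,2],97)-4].mean(0).round(1))
    r=(slice(205,310),slice(255,455)) if t=='scene0' else (slice(165,325),slice(240,375))
    q=P[r][d[r]>0]; q=q[(q[:,2]>34)&(q[:,2]<44)]; allp.append(q)
    (c,wh,a)=cv2.minAreaRect(q[:,:2].astype(np.float32)); print(t,'bed',len(q),c,wh,a)
q=np.vstack(allp); print(cv2.minAreaRect(q[:,:2].astype(np.float32)), cv2.boxPoints(cv2.minAreaRect(q[:,:2].astype(np.float32))))
im=load('side0')[0][340:470,225:485]; a=cv2.resize(im,None,fx=2,fy=2)
b=cv2.resize(load('scene0')[0][180:310,250:510],None,fx=2,fy=2)
cv2.imwrite('pics/crop1.png',np.vstack([a,b])[:,:,::-1])
E
```

```text
scene0 green [157.4 247.2] 99 med [ 596. -324.   64.] lo [ 581. -337.   61.] hi [ 608. -312.   66.] top [ 594.7 -324.6   64.4]
scene0 red [233.8 184.3] 66 med [ 308. -228.   64.] lo [ 291. -240.   57.] hi [ 318. -217.   67.] top [ 304.6 -229.8   64.8]
scene0 red [199.6 209.4] 82 med [ 437. -281.   64.] lo [ 422. -294.   58.] hi [ 448. -268.   66.] top [ 435.1 -281.    64.2]
scene0 red [506.9 279.5] 174 med [705. 386. 120.] lo [688. 376. 109.] hi [713. 398. 122.] top [700.4 386.9 120.2]
scene0 red [346.4 367.3] 544 med [851. 106.  24.] lo [803.  96.  13.] hi [883. 116.  27.] top [845.1 105.1  25.2]
scene0 pink [235.  192.8] 224 med [ 321. -220.   42.] lo [ 268. -267.   39.] hi [ 343. -189.   45.] top [ 315.1 -227.3   42.8]
scene0 bed 4653 (549.477294921875, 107.01758575439453) (368.892578125, 205.2322998046875) 73.53469848632812
side0 green [450.2 379.8] 278 med [ 590. -328.   63.] lo [ 578. -342.   56.] hi [ 605. -314.   65.] top [ 591.  -328.2   63.2]
side0 red [296.5 122.1] 96 med [694. 379. 117.] lo [685. 369. 104.] hi [707. 394. 121.] top [697.6 382.8 118.7]
side0 red [404.9 195.8] 296 med [835.  97.  21.] lo [798.  90.  10.] hi [877. 109.  26.] top [841.3 101.   23.9]
side0 red [356.3 406.4] 330 med [ 430. -285.   63.] lo [ 416. -299.   54.] hi [ 444. -271.   65.] top [ 430.7 -285.1   63.2]
side0 red [270.4 419.7] 343 med [ 300. -234.   63.] lo [ 287. -247.   54.] hi [ 314. -218.   66.] top [ 301.2 -232.7   63.6]
side0 pink [272.3 430. ] 1686 med [ 295. -247.   41.] lo [ 260. -275.   14.] hi [ 339. -195.   44.] top [ 300.  -235.6   42. ]
side0 bed 5141 (548.1781005859375, 104.1391372680664) (373.9088439941406, 199.4730224609375) 73.63517761230469
((548.666748046875, 104.27519226074219), (374.61181640625, 205.2322998046875), 73.5346908569336) [[ 397.16974   -46.264618]
 [ 593.9858   -104.43458 ]
 [ 700.16376   254.815   ]
 [ 503.34772   312.98495 ]]
```

View pics/crop1.png

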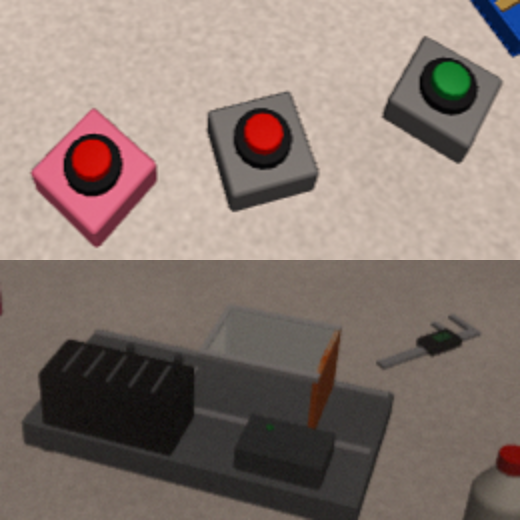

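The crop shows the start box (green on grey), the stop box (red on grey, middle) and the pink decoy. In the scene half, the orange plate faces the bottle end at about (412,238). The tester fits at (548.5, 105) with yaw ≈ -0.285, and its sizes agree. Now the plate.

```bash
cat >> h.py <<'E'
YAW=np.radians(73.6-90); C=np.array([548.5,105.]); R=np.array([[np.cos(YAW),-np.sin(YAW)],[np.sin(YAW),np.cos(YAW)]])
def T(w): return np.r_[R.T@(np.asarray(w)[:2]-C),w[2:]]
def W(t): return np.r_[R@np.asarray(t)[:2]+C,t[2:]]
E
python3 - <<'E'
from h import *
im,d,p=load('scene0'); hsv=cv2.cvtColor(im,cv2.COLOR_RGB2HSV)
m=np.zeros(d.shape,bool); m[200:275,390:440]=((hsv[...,0]>5)&(hsv[...,0]<18)&(hsv[...,1]>140))[200:275,390:440]
v,u=np.nonzero(m); print(len(u))
q=np.array([T(bydepth(p,a,b,d[b,a])) for a,b in zip(u,v) if d[b,a]>0]); print(np.percentile(q,[3,25,50,75,97],axis=0).round(0))
c=cv2.approxPolyDP(max(cv2.findContours(m.astype(np.uint8),0,2)[0],key=cv2.contourArea),3,True)[:,0]
for a in c: print(a,T(onz(p,*a,120)).round(0),T(onz(p,*a,44)).round(0))
for n,w in(('green',[593,-326,64]),('stop',[433,-283,64]),('bottle',[699,385,0])): print(n,T(w).round(0))
print('tcp',T(arm.state()['position']))
E
```

```text
310
[[-79. 115.  50.]
 [-46. 119.  70.]
 [-19. 119.  89.]
 [  7. 119. 108.]
 [ 18. 120. 121.]]
[419 216] [-77. 119. 120.] [-194.  101.   44.]
[406 242] [ 26. 116. 120.] [-77.  97.  44.]
[406 264] [ 94. 134. 120.] [  1. 117.  44.]
[416 242] [ 19. 135. 120.] [-85. 119.  44.]
green [ 164. -401.   64.]
stop [  -1. -405.   64.]
bottle [ 65. 311.   0.]
tcp [-414.1243935   287.89337583  200.07365597]
```

```bash
python3 -m handwheel '[{"dx":-4,"roll":-0.075,"hand":255},{"dx":-8,"roll":-0.15,"hand":255},{"dx":-12,"roll":-0.15,"hand":255},{"dx":-15,"roll":-0.15,"hand":255},{"dx":-15,"roll":-0.15,"hand":255}]'
cat >> h.py <<'E'
def where():
    s=arm.state(); r=np.array(s['tool_rot']); print('t',round(s['time_s'],2),'tester',T(s['position']).round(1),'world',np.round(s['position'],1),'toolx ang rel -tx',round(float(np.arctan2(*(R.T@-r[:2,0])[::-1])),3),'F',np.round(s['wrist_force'],1),'open',round(s['opening'],1))
def to(w):
    s=arm.state(); print('go cm',(np.array(s['tool_rot']).T@(np.asarray(w)-s['position'])/10).round(2))
E
python3 -c "
from h import *
where(); to(W([-26,165,200]))"
```

```text
t 0.1 tester [-414.1  287.9  200.1] world [232.5 498.1 200.1] toolx ang rel -tx -0.151 F [ 0.5 -0.1 -1.1] open 85.4
go cm [-40.22  -6.33   0.  ]validation failed for argument at $[0]...
```

```bash
python3 -m handwheel '[{"dx":-4,"dy":0,"dz":0,"roll":-0.075,"hand":255},{"dx":-8,"dy":0,"dz":0,"roll":-0.15,"hand":255},{"dx":-12,"dy":0,"dz":0,"roll":-0.15,"hand":255},{"dx":-15,"dy":0,"dz":0,"roll":-0.15,"hand":255},{"dx":-15,"dy":0,"dz":0,"roll":-0.15,"hand":255}]'
python3 -c "
from h import *
where(); to(W([-26,165,200]))"
```

```text
time_s: 0.52
position: [372.9, 432.2, 199.2]
tool_rot: [[-0.958, 0.288, -0.0], [0.288, 0.958, -0.002], [-0.0, -0.002, -1.0]]
wrist_force: [-0.4, 0.3, -0.5]
opening: 25.5
t 0.52 tester [-260.9  264.3  199.2] world [372.9 432.2 199.2] toolx ang rel -tx -0.006 F [-0.4  0.3 -0.5] open 25.5
go cm [-23.54  -9.8   -0.05]
```

```bash
python3 -m handwheel '[{"dx":-4,"dy":-2,"dz":0,"roll":0,"hand":255},{"dx":-8,"dy":-4,"dz":0,"roll":0,"hand":255},{"dx":-12,"dy":-6,"dz":0,"roll":0,"hand":255},{"dx":-15.5,"dy":-8,"dz":0,"roll":0,"hand":255},{"dx":-19,"dy":-9.8,"dz":0,"roll":0,"hand":255}]'
python3 -m handwheel '[{"dx":-3,"dy":0,"dz":0,"roll":0,"hand":255},{"dx":-4.5,"dy":0,"dz":0,"roll":0,"hand":255},{"dx":-4.5,"dy":0,"dz":0,"roll":0,"hand":255}]'
python3 -c "
from h import *
where(); to(W([-26,165,80])); snap('wrist','w1'); snap('side','side1')
a=load('w1')[0]; cv2.imwrite('pics/c2.png',np.hstack([cv2.resize(a,(400,300)),load('side1')[0][60:360,130:530]])[:,:,::-1])"
```

```text
time_s: 0.93
position: [519.8, 289.6, 199.2]
tool_rot: [[-0.958, 0.287, -0.001], [0.287, 0.958, -0.002], [0.0, -0.003, -1.0]]
wrist_force: [0.6, 0.1, 0.5]
opening: -0.2
time_s: 1.18
position: [565.1, 275.1, 197.9]
tool_rot: [[-0.957, 0.29, -0.002], [0.29, 0.957, -0.003], [0.001, -0.003, -1.0]]
wrist_force: [-0.7, 0.0, 0.1]
opening: 0.3
t 1.18 tester [-32.1 167.9 197.9] world [565.1 275.1 197.9] toolx ang rel -tx -0.008 F [-0.7  0.   0.1] open 0.3
go cm [-0.63 -0.24 11.79]
```

View pics/c2.png

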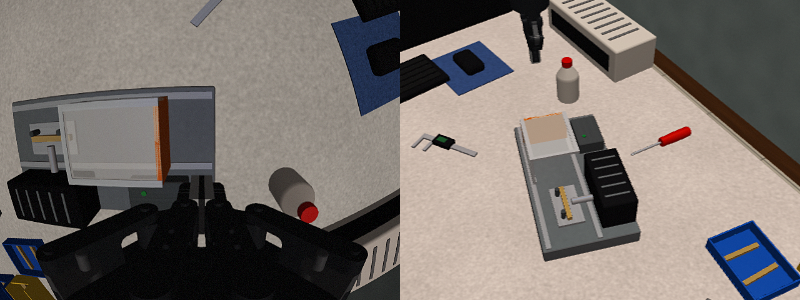

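Wrist half: the orange plate is at about (160,140) with the shut fingertips at (200,180), so they are on the +y side of the plate. The bottle is clear at right. I check the camera and arm agreement before going down.

```bash
python3 -c "
from h import *
im,d,p=load('side1')
f=240/np.tan(np.radians(float(p['fovy']))/2)
for w in ([565,275,198],W([-26,119,82]),W([-26,119,120])):
    c=p['orientation'].T@(np.asarray(w)-p['origin']); print(c[:2]/c[2]*f+[p['cx'],p['cy']])
im,d,p=load('w1'); hsv=cv2.cvtColor(im,cv2.COLOR_RGB2HSV)
m=((hsv[...,0]>5)&(hsv[...,0]<18)&(hsv[...,1]>140)).astype(np.uint8); m[:,320:]=0; m[:,:225]=0; m[320:]=0
c=max(cv2.findContours(m,0,2)[0],key=cv2.contourArea); print(cv2.contourArea(c))
for a in cv2.approxPolyDP(c,4,True)[:,0]: print(a,T(onz(p,*a,120,True)).round(0),T(onz(p,*a,44,True)).round(0))
"
python3 -m handwheel '[{"dx":-0.6,"dy":0,"dz":4,"roll":0,"hand":255},{"dx":-0.6,"dy":0,"dz":8,"roll":0,"hand":255},{"dx":-0.6,"dy":0,"dz":11.8,"roll":0,"hand":255},{"dx":-0.6,"dy":0,"dz":11.8,"roll":0,"hand":255}]'
```

```text
[266.75639998 132.4707314 ]
[277.46992482 186.33911559]
[276.35878523 173.69937052]
2167.0
[266 154] [-89. 130. 120.] [-87. 118.  44.]
[254 156] [-88. 122. 120.] [-85. 107.  44.]
[262 159] [-86. 127. 120.] [-83. 115.  44.]
[253 165] [-82. 121. 120.] [-77. 106.  44.]
[255 225] [-40. 121. 120.] [-23. 106.  44.]
[248 226] [-39. 115. 120.] [-22.  99.  44.]
[249 256] [-17. 115. 120.] [ 7. 99. 44.]
[253 239] [-30. 119. 120.] [ -9. 103.  44.]
[251 284] [  5. 115. 120.] [36. 99. 44.]
[261 286] [  6. 122. 120.] [ 38. 108.  44.]
[261 295] [ 14. 122. 120.] [ 47. 108.  44.]
[272 266] [ -9. 131. 120.] [ 17. 120.  44.]
time_s: 1.62
position: [562.5, 274.9, 73.7]
tool_rot: [[-0.958, 0.286, -0.016], [0.286, 0.958, -0.006], [0.014, -0.01, -1.0]]
wrist_force: [-0.8, 0.4, -1.4]
opening: -0.2
```

```bash
python3 -m handwheel '[{"dx":0,"dy":-1.5,"dz":-0.3,"roll":0,"hand":255},{"dx":0,"dy":-3,"dz":-0.3,"roll":0,"hand":255},{"dx":0,"dy":-4,"dz":-0.3,"roll":0,"hand":255},{"dx":0,"dy":-5,"dz":-0.3,"roll":0,"hand":255},{"dx":0,"dy":-6,"dz":-0.3,"roll":0,"hand":255}]'
python3 -c "
from h import *
where()"
```

```text
time_s: 2.03
position: [545.2, 217.9, 79.0]
tool_rot: [[-0.958, 0.285, -0.014], [0.285, 0.958, -0.005], [0.012, -0.008, -1.0]]
wrist_force: [-1.5, 4.6, 2.9]
opening: 0.3
t 2.03 tester [-35.  107.3  79. ] world [545.2 217.9  79. ] toolx ang rel -tx -0.003 F [-1.5  4.6  2.9] open 0.3
```

```bash
python3 -m handwheel '[{"dx":0,"dy":-1.5,"dz":0,"roll":0,"hand":255},{"dx":0,"dy":-3,"dz":0,"roll":0,"hand":255},{"dx":0,"dy":-4.5,"dz":0,"roll":0,"hand":255},{"dx":0,"dy":-6,"dz":0,"roll":0,"hand":255},{"dx":0,"dy":-7,"dz":0,"roll":0,"hand":255}]'
python3 -c "
from h import *
where(); snap('scene','sc2'); im,d,p=load('sc2'); cv2.imwrite('pics/c3.png',cv2.resize(im[170:320,230:470],None,fx=3,fy=3)[:,:,::-1])"
```

```text
time_s: 2.45
position: [525.3, 149.9, 80.5]
tool_rot: [[-0.958, 0.285, -0.012], [0.285, 0.958, -0.004], [0.011, -0.008, -1.0]]
wrist_force: [1.6, 3.2, -0.3]
opening: 0.0
t 2.45 tester [-35.   36.5  80.5] world [525.3 149.9  80.5] toolx ang rel -tx -0.003 F [ 1.6  3.2 -0.3] open 0.0
```

View pics/c3.png

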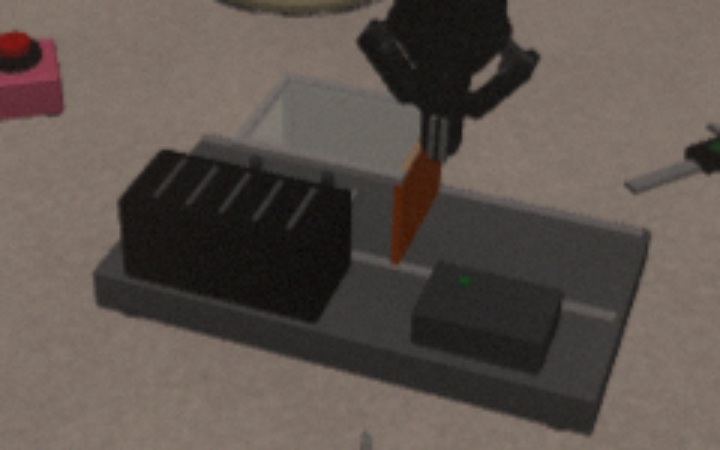

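The fingertips bear on the orange plate, with the guard about two thirds shut. I push on gently while watching the force.

```bash
python3 -m handwheel '[{"dx":0,"dy":-1,"dz":0,"roll":0,"hand":255},{"dx":0,"dy":-2,"dz":0,"roll":0,"hand":255},{"dx":0,"dy":-3,"dz":0,"roll":0,"hand":255},{"dx":0,"dy":-3.5,"dz":0,"roll":0,"hand":255}]' | egrep 'pos|force'
python3 -m handwheel '[{"dx":0,"dy":-0.5,"dz":0,"roll":0,"hand":255},{"dx":0,"dy":-1,"dz":0,"roll":0,"hand":255},{"dx":0,"dy":-1.3,"dz":0,"roll":0,"hand":255}]' | egrep 'pos|force'
python3 -c "
from h import *
where()"
```

```text
position: [514.9, 114.1, 80.9]
wrist_force: [2.1, 1.8, 0.7]
position: [512.7, 104.4, 82.2]
wrist_force: [4.1, -0.3, 19.0]
t 3.08 tester [-34.2 -10.6  82.2] world [512.7 104.4  82.2] toolx ang rel -tx -0.005 F [ 4.1 -0.3 19. ] open -0.1
```

The force turned upwards (19 N), which I did not expect. I look before pushing further.

```bash
python3 -c "
from h import *
where()
for n in('scene','side','wrist'): snap(n,n+'3')
where()
a=cv2.resize(load('scene3')[0][170:310,250:450],None,fx=2,fy=2); b=cv2.resize(load('side3')[0][140:280,230:430],None,fx=2,fy=2); c=load('wrist3')[0][60:340,120:520]
cv2.imwrite('pics/c4.png',np.vstack([np.hstack([a,b]),np.hstack([c,c*0])])[:,:,::-1])"
```

```text
t 3.08 tester [-34.2 -10.6  82.2] world [512.7 104.4  82.2] toolx ang rel -tx -0.005 F [ 4.1 -0.3 19. ] open -0.1
t 3.23 tester [-33.7 -11.8  82.5] world [512.8 103.2  82.5] toolx ang rel -tx -0.004 F [ 3.5 13.4  9.5] open 0.2
```

View pics/c4.png

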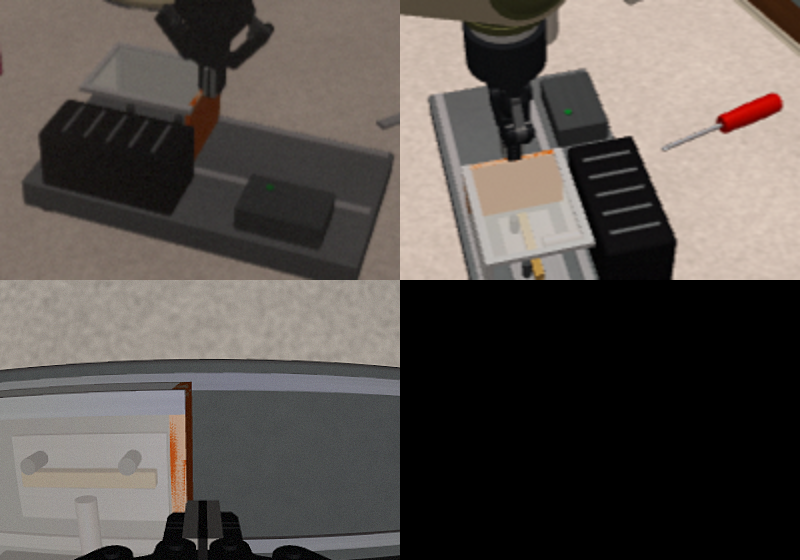

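The wrist view shows the plate at the fingertips and the specimen under the hood. In the side view the specimen still reaches past the leading edge at (535,270). I measure the plate and specimen to see how much travel is left.

```bash
python3 - <<'E'
from h import *
im,d,p=load('scene3'); hsv=cv2.cvtColor(im,cv2.COLOR_RGB2HSV)
m=(hsv[...,0]>5)&(hsv[...,0]<18)&(hsv[...,1]>140); v,u=np.nonzero(m); k=(u>330)&(u<370)&(v>205)&(v<260); 
q=np.array([T(bydepth(p,a,b,d[b,a])) for a,b in zip(u[k],v[k]) if d[b,a]>0]); print('plate',len(q),np.percentile(q,[5,50,95],axis=0).round(1))
im,d,p=load('side0'); hsv=cv2.cvtColor(im,cv2.COLOR_RGB2HSV)
m=(hsv[...,0]>12)&(hsv[...,0]<28)&(hsv[...,1]>110)&(hsv[...,2]>90); v,u=np.nonzero(m); k=(u>275)&(u<315)&(v>235)&(v<290)
q=np.array([T(onz(p,a,b,56)) for a,b in zip(u[k],v[k])]); print('spec',len(q),q.min(0).round(0),q.max(0).round(0))
# bright roof edge leading, side3 by depth z~120
im,d,p=load('side3'); v,u=np.nonzero(d>0); k=(u>250)&(u<345)&(v>205)&(v<275); q=np.array([T(bydepth(p,a,b,d[b,a])) for a,b in zip(u[k],v[k])]); g=q[(q[:,2]>114)&(q[:,2]<126)&(q[:,0]<18)]; print('roof',len(g),np.percentile(g,[1,50,99],axis=0).round(0))
E
```

```text
plate 296 [[-75.5 -19.6  48.4]
 [-24.9 -18.2  79.6]
 [ 10.1 -17.3 118.7]]
spec 159 [ -38. -132.   56.] [-28. -43.  56.]
roof 2799 [[ -86. -151.  116.]
 [ -36.  -91.  119.]
 [  17.  -22.  123.]]
```

```bash
python3 -m handwheel '[{"dx":0,"dy":-0.4,"dz":0,"roll":0,"hand":255},{"dx":0,"dy":-0.7,"dz":0,"roll":0,"hand":255},{"dx":0,"dy":-0.7,"dz":0,"roll":0,"hand":255}]' >/dev/null
python3 -c "
from h import *
where()"
```

```text
t 3.48 tester [-33.6 -11.9  82.7] world [512.9 103.1  82.7] toolx ang rel -tx -0.005 F [12.8 40.9 -7.5] open -0.2
```

It did not move at about 43 N along the track, so the guard is at its hard stop. I back off and lift.

```bash
python3 -m handwheel '[{"dx":0,"dy":2,"dz":0,"roll":0,"hand":255},{"dx":0,"dy":4,"dz":0,"roll":0,"hand":255},{"dx":0,"dy":4,"dz":-4,"roll":0,"hand":255},{"dx":0,"dy":4,"dz":-8,"roll":0,"hand":255},{"dx":0,"dy":4,"dz":-10,"roll":0,"hand":255}]' >/dev/null
python3 - <<'E'
from h import *
where()
snap('scene','scene4'); im,d,p=load('scene4'); hsv=cv2.cvtColor(im,cv2.COLOR_RGB2HSV)
m=(hsv[...,0]>5)&(hsv[...,0]<18)&(hsv[...,1]>140); v,u=np.nonzero(m); k=(u>330)&(u<370)&(v>205)&(v<260); 
q=np.array([T(bydepth(p,a,b,d[b,a])) for a,b in zip(u[k],v[k]) if d[b,a]>0]); print('plate',len(q),np.percentile(q,[5,50,95],axis=0).round(1))
to([593,-326,185])
E
```

```text
t 3.9 tester [-32.1  27.2 187.1] world [525.4 140.1 187.1] toolx ang rel -tx -0.004 F [ 0.4 -0.2  0.8] open -0.1
plate 421 [[-77.7 -13.9  49.1]
 [-26.9 -11.6  85.8]
 [ 15.8 -10.9 119.1]]
go cm [-1.972e+01 -4.275e+01  1.000e-02]
```

The plate reads 6 mm farther out than before the release. I check whether the guard came back with the fingers, using the same pixels in both scene pictures.

```bash
python3 - <<'E'
from h import *
for t in('scene3','scene4'):
    im,d,p=load(t); hsv=cv2.cvtColor(im,cv2.COLOR_RGB2HSV)
    m=(hsv[...,0]>5)&(hsv[...,0]<18)&(hsv[...,1]>140)
    for r in range(220,248,5):
        u=np.nonzero(m[r,325:375])[0]+325
        if len(u): c=int(np.median(u)); print(t,r,u.min(),u.max(),T(bydepth(p,c,r,d[r,c])).round(1) )
a,b=[cv2.resize(load(t)[0][195:275,300:390],None,fx=4.4,fy=4.4,interpolation=cv2.INTER_NEAREST) for t in('scene3','scene4')]
cv2.imwrite('pics/c5.png',np.hstack([a,b])[:,:,::-1])
E
```

```text
scene3 220 346 359 [-39.4 -18.5  99.5]
scene3 225 347 358 [-33.7 -18.6  89.6]
scene3 230 343 358 [-17.5 -17.5  86.8]
scene3 235 347 355 [-25.8 -17.7  67.7]
scene3 240 347 352 [-12.2 -17.5  63.2]
scene3 245 347 349 [ -6.8 -17.7  53. ]
scene4 220 349 361 [-31.7 -11.3 106. ]
scene4 225 350 361 [-35.7 -12.3  89.9]
scene4 230 345 360 [-11.2 -10.8  92.7]
scene4 235 347 358 [-13.8 -11.3  77.4]
scene4 240 347 355 [ -8.5 -11.5  67.3]
scene4 245 347 352 [  5.9 -11.   63.7]
```

View pics/c5.png

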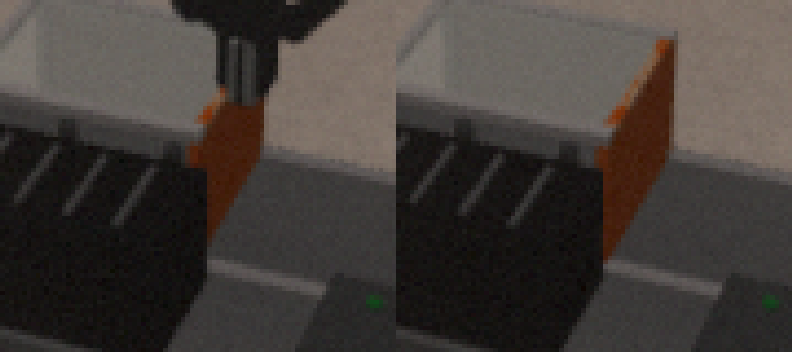

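The right half shows the plate about 3 px (6 mm) further out than the left, so the guard rebounded when I let the strong push go quickly. I push again, gently this time, and release slowly.

```bash
python3 -m handwheel '[{"dx":0,"dy":0,"dz":4,"roll":0,"hand":255},{"dx":0,"dy":0,"dz":8,"roll":0,"hand":255},{"dx":0,"dy":0,"dz":10.4,"roll":0,"hand":255},{"dx":0,"dy":-1,"dz":10.4,"roll":0,"hand":255},{"dx":0,"dy":-2,"dz":10.4,"roll":0,"hand":255}]' |egrep 'pos|force'
python3 -m handwheel '[{"dx":0,"dy":-0.4,"dz":0,"roll":0,"hand":255},{"dx":0,"dy":-0.8,"dz":0,"roll":0,"hand":255},{"dx":0,"dy":-1,"dz":0,"roll":0,"hand":255}]' |egrep 'pos|force'
python3 -c "
from h import *
where()"
```

```text
position: [521.0, 121.1, 85.0]
wrist_force: [-0.8, -0.2, 1.2]
position: [518.7, 110.6, 86.4]
wrist_force: [0.1, 0.0, 0.2]
t 4.62 tester [-30.2  -3.   86.4] world [518.7 110.6  86.4] toolx ang rel -tx -0.004 F [0.1 0.  0.2] open 0.2
```

```bash
python3 -m handwheel '[{"dx":0,"dy":-0.3,"dz":0.3,"roll":0,"hand":255},{"dx":0,"dy":-0.6,"dz":0.3,"roll":0,"hand":255},{"dx":0,"dy":-0.8,"dz":0.3,"roll":0,"hand":255},{"dx":0,"dy":-0.8,"dz":0.3,"roll":0,"hand":255}]' |egrep 'force'
python3 -c "
from h import *
where()"
python3 -m handwheel '[{"dx":0,"dy":-0.1,"dz":0,"roll":0,"hand":255},{"dx":0,"dy":-0.2,"dz":0,"roll":0,"hand":255},{"dx":0,"dy":-0.2,"dz":0,"roll":0,"hand":255}]' |egrep 'force'
python3 -c "
from h import *
where()"
```

```text
wrist_force: [1.7, 2.8, 1.3]
t 4.95 tester [-29.8 -10.8  83.8] world [516.8 103.   83.8] toolx ang rel -tx -0.005 F [1.7 2.8 1.3] open -0.2
wrist_force: [3.6, 12.1, -1.3]
t 5.2 tester [-29.8 -10.9  83.8] world [516.8 102.9  83.8] toolx ang rel -tx -0.005 F [ 3.6 12.1 -1.3] open 0.1
```

Back at the stop with 12 N. I release slowly, then measure.

```bash
python3 -m handwheel '[{"dx":0,"dy":0,"dz":0,"roll":0,"hand":255},{"dx":0,"dy":0.05,"dz":0,"roll":0,"hand":255},{"dx":0,"dy":0.1,"dz":0,"roll":0,"hand":255},{"dx":0,"dy":0.2,"dz":0,"roll":0,"hand":255},{"dx":0,"dy":0.3,"dz":0,"roll":0,"hand":255}]' |egrep 'pos|force'
cat > pl.py <<'E'
from h import *
import sys
t=sys.argv[1]; where(); snap('scene',t); im,d,p=load(t); hsv=cv2.cvtColor(im,cv2.COLOR_RGB2HSV)
m=(hsv[...,0]>5)&(hsv[...,0]<18)&(hsv[...,1]>140)
for r in (225,235,240,245):
    u=np.nonzero(m[r,325:375])[0]+325; c=int(np.median(u)); print(r,u.min(),u.max(),T(bydepth(p,c,r,d[r,c])).round(1))
E
python3 pl.py scene5
python3 -m handwheel '[{"dx":0,"dy":0.5,"dz":0,"roll":0,"hand":255},{"dx":0,"dy":1.2,"dz":0,"roll":0,"hand":255},{"dx":0,"dy":2.5,"dz":0,"roll":0,"hand":255},{"dx":0,"dy":3.5,"dz":0,"roll":0,"hand":255}]' |egrep 'force'
python3 pl.py scene6
```

```text
position: [517.6, 105.6, 83.8]
wrist_force: [-0.3, 0.7, 0.4]
t 5.62 tester [-29.9  -8.1  83.8] world [517.6 105.6  83.8] toolx ang rel -tx -0.005 F [-0.3  0.7  0.4] open -0.0
225 346 358 [-35.3 -19.2  88.4]
235 347 355 [-27.9 -18.4  66.1]
240 347 352 [-15.2 -18.5  60.9]
245 347 349 [ -9.4 -18.6  50.9]
wrist_force: [-0.1, -0.6, 0.1]
t 6.0 tester [-29.7  28.5  84.4] world [528.1 140.7  84.4] toolx ang rel -tx -0.005 F [-0.1 -0.6  0.1] open 0.0
225 346 358 [-36.4 -19.5  87.6]
235 347 355 [-29.5 -18.9  65. ]
240 347 352 [-17.1 -19.2  59.3]
245 347 349 [-12.9 -19.8  48.1]
```

This time the guard stayed home: the plate reads -19 mm and its pixels match those at the stop. Now I lift and cross to the green button.

```bash
python3 -m handwheel '[{"dx":0,"dy":0.5,"dz":-4,"roll":0,"hand":255},{"dx":0,"dy":0.5,"dz":-8,"roll":0,"hand":255},{"dx":0,"dy":0.5,"dz":-10,"roll":0,"hand":255},{"dx":-2,"dy":-2,"dz":-10,"roll":0,"hand":255},{"dx":-4,"dy":-5,"dz":-10,"roll":0,"hand":255}]' |egrep 'pos|force'
python3 -m handwheel '[{"dx":-1.6,"dy":-3.6,"dz":0,"roll":0,"hand":255},{"dx":-3.2,"dy":-7.2,"dz":0,"roll":0,"hand":255},{"dx":-5,"dy":-11,"dz":0,"roll":0,"hand":255},{"dx":-6.6,"dy":-14.6,"dz":0,"roll":0,"hand":255},{"dx":-8,"dy":-18,"dz":0,"roll":0,"hand":255}]' |egrep 'pos|force'
python3 -c "
from h import *
to([593,-326,185])"
```

```text
position: [552.0, 82.6, 185.7]
wrist_force: [0.3, 0.2, -0.2]
position: [578.5, -114.4, 183.2]
wrist_force: [0.9, -0.1, -0.4]
go cm [ -7.34 -19.89  -0.47]
```

```bash
python3 -m handwheel '[{"dx":-1.4,"dy":-3.8,"dz":0,"roll":0,"hand":255},{"dx":-2.8,"dy":-7.6,"dz":0,"roll":0,"hand":255},{"dx":-4.2,"dy":-11.4,"dz":0,"roll":0,"hand":255},{"dx":-5.6,"dy":-15.2,"dz":0,"roll":0,"hand":255},{"dx":-7,"dy":-19,"dz":0,"roll":0,"hand":255}]' |egrep 'pos|force'
python3 -m handwheel '[{"dx":-0.3,"dy":-0.9,"dz":2,"roll":0,"hand":255},{"dx":-0.3,"dy":-0.9,"dz":5,"roll":0,"hand":255},{"dx":-0.3,"dy":-0.9,"dz":5,"roll":0,"hand":255}]' |egrep 'pos|force'
python3 - <<'E'
from h import *
where(); im,d,p=snap('wrist','w7'); snap('side','side7')
a=load('w7')[0]; b=load('side7')[0][280:460,330:570]
cv2.imwrite('pics/c6.png',np.hstack([cv2.resize(a,(400,300)),cv2.resize(b,(400,300))])[:,:,::-1])
hsv=cv2.cvtColor(a,cv2.COLOR_RGB2HSV); m=((hsv[...,0]>50)&(hsv[...,0]<75)&(hsv[...,1]>120)&(hsv[...,2]>50)).astype(np.uint8)
k,lab,st,ce=cv2.connectedComponentsWithStats(m)
for i in range(1,k):
    if st[i,4]>60: print(ce[i],st[i],onz(p,*ce[i],64,True).round(1))
to([593,-326,64])
E
```

```text
position: [592.5, -317.8, 180.3]
wrist_force: [1.3, 0.0, 0.4]
position: [591.8, -325.6, 123.9]
wrist_force: [-0.6, 0.3, -1.7]
t 7.55 tester [ 163.1 -400.9  123.9] world [ 591.8 -325.6  123.9] toolx ang rel -tx 0.001 F [-0.6  0.3 -1.7] open -0.1
[321.66833229 241.86570893] [ 299  220   47   44 1601] [ 592.4 -324.4   64. ]
[ 28.09426058 433.72098869] [   0  379   70   95 2387] [ 719.4 -720.7   64. ]
go cm [ 0.13 -0.17  6.59]
```

View pics/c6.png

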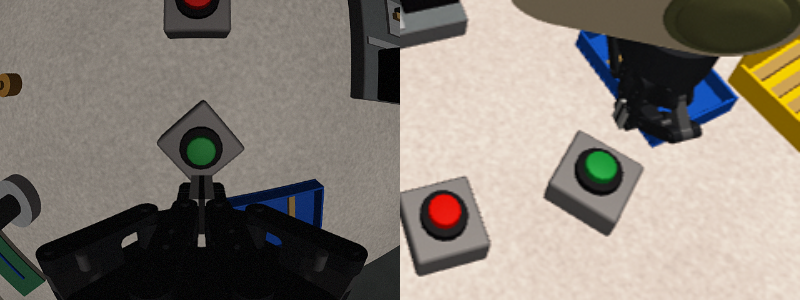

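The wrist view has the green button at (200,150) of the left half, which gives (592,-324), 1 mm from the TCP. The red button is well away. I go down and press with small steps.

```bash
python3 -m handwheel '[{"dx":0,"dy":0,"dz":3,"roll":0,"hand":255},{"dx":0,"dy":0,"dz":4.8,"roll":0,"hand":255},{"dx":0,"dy":0,"dz":5.2,"roll":0,"hand":255},{"dx":0,"dy":0,"dz":5.2,"roll":0,"hand":255}]' |egrep 'pos|force'
python3 -m handwheel '[{"dx":0,"dy":0,"dz":0.2,"roll":0,"hand":255},{"dx":0,"dy":0,"dz":0.4,"roll":0,"hand":255},{"dx":0,"dy":0,"dz":0.6,"roll":0,"hand":255},{"dx":0,"dy":0,"dz":0.6,"roll":0,"hand":255}]' |egrep 'pos|force'
```

```text
position: [595.0, -324.4, 78.8]
wrist_force: [-0.6, -0.4, 0.8]
position: [595.3, -324.3, 73.3]
wrist_force: [0.3, 0.2, -0.4]
```

```bash
python3 -m handwheel '[{"dx":0,"dy":0,"dz":0.4,"roll":0,"hand":255},{"dx":0,"dy":0,"dz":0.8,"roll":0,"hand":255},{"dx":0,"dy":0,"dz":1.1,"roll":0,"hand":255},{"dx":0,"dy":0,"dz":1.1,"roll":0,"hand":255}]' |egrep 'pos|force'
python3 -m handwheel '[{"dx":0.1,"dy":0,"dz":0.2,"roll":0,"hand":255},{"dx":0.1,"dy":0,"dz":0.4,"roll":0,"hand":255},{"dx":0.1,"dy":0,"dz":0.4,"roll":0,"hand":255}]' |egrep 'pos|force'
```

```text
position: [595.1, -323.9, 61.3]
wrist_force: [-0.8, -0.2, 0.1]
position: [593.9, -323.4, 56.8]
wrist_force: [-0.1, 0.3, -0.0]
```

There is no force at z 57, though contact was due at 64. I look.

```bash
python3 - <<'E'
from h import *
where(); snap('wrist','w8'); snap('side','side8'); snap('scene','scene8'); where()
a=load('w8')[0][140:400,160:480]; b=load('side8')[0][320:450,380:540]; c=load('scene8')[0][210:310,95:220]
R2=lambda x:cv2.resize(x,(400,300))
cv2.imwrite('pics/c7.png',np.vstack([np.hstack([R2(a),R2(b)]),np.hstack([R2(c),R2(c)*0])])[:,:,::-1])
E
```

```text
t 8.9 tester [ 164.5 -398.2   56.8] world [ 593.9 -323.4   56.8] toolx ang rel -tx 0.004 F [-0.1  0.3 -0. ] open -0.0
t 9.05 tester [ 164.9 -398.3   57.4] world [ 594.2 -323.6   57.4] toolx ang rel -tx 0.004 F [0.6 0.8 0.7] open 0.3
```

View pics/c7.png

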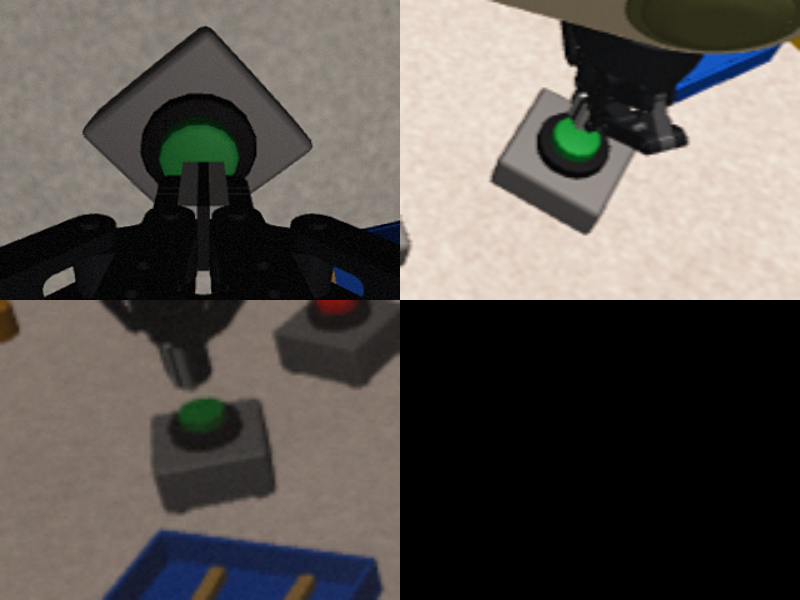

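The pictures show the fingertips still short of the button (scene tip near (154,238), button at (158,247)). I measure the tip itself from the depth.

```bash
python3 - <<'E'
from h import *
print(arm.state()['position'],np.round(arm.state()['tool_rot'],3).tolist())
for t,us,vs in(('scene8',range(148,162,2),range(230,252,2)),('side8',range(444,474,3),range(354,384,3))):
    im,d,p=load(t)
    print(t)
    for v in vs: print(v,*[('%d,%d,%d'%tuple(bydepth(p,u,v,d[v,u]))+('G' if int(im[v,u,1])>int(im[v,u,0])+25 else '')) for u in us])
f=240/np.tan(np.radians(float(p['fovy']))/2)
for t in('scene8','side8'):
    p=load(t)[2]; f=240/np.tan(np.radians(float(p['fovy']))/2); c=p['orientation'].T@(np.array([594,-323.5,57])-p['origin']); print(t,c[:2]/c[2]*f+[p['cx'],p['cy']])
E
```

```text
[ 594.20565649 -323.59520108   57.42056159] [[-0.96, 0.278, 0.014], [0.279, 0.96, 0.016], [-0.009, 0.02, -1.0]]
scene8
230 602,-330,114 605,-324,116 601,-322,114 602,-317,115 601,-313,114 597,-311,112 589,-311,106
232 605,-330,111 605,-325,111 602,-322,109 600,-319,108 602,-314,110 593,-314,103 592,-310,103
234 602,-333,104 604,-327,105 608,-321,108 602,-319,105 604,-313,106 595,-314,100 594,-310,99
236 602,-334,98 606,-327,102 604,-324,100 603,-320,99 604,-315,100 599,-313,97 472,-380,2
238 482,-407,1 603,-330,94 605,-324,96 604,-321,95 601,-318,93 478,-383,0 480,-376,2
240 489,-404,1 488,-399,0 484,-396,-1 604,-322,90 486,-385,0 485,-380,0 486,-374,1
242 498,-400,1 494,-397,0 497,-390,1 497,-385,2 493,-382,0 494,-376,0 492,-372,0
244 504,-398,0 503,-393,0 502,-389,0 586,-334,65G 584,-331,63G 585,-326,64G 582,-323,62G
246 513,-394,1 512,-389,0 592,-337,63G 593,-332,65G 591,-329,63G 591,-324,64G 592,-319,64G
248 572,-360,41 599,-339,63 598,-335,63G 598,-330,63G 599,-325,64G 598,-321,64G 598,-317,64G
250 596,-346,55 593,-344,53 608,-330,65G 604,-328,62G 606,-322,64G 605,-318,64G 601,-
[... 702 characters left out ...]
,-323,101 582,-328,110 584,-331,114 583,-336,125 581,-342,136 582,-345,141 585,-348,142 588,-350,144
372 591,-312,61G 594,-315,64G 583,-325,95 582,-330,103 585,-333,106 585,-338,115 575,-346,141 575,-351,149 582,-351,142 587,-353,141
375 586,-316,62G 591,-319,62G 594,-322,65G 585,-331,90 582,-337,105 589,-338,99 572,-350,140 573,-353,146 571,-358,156 571,-362,163
378 583,-320,62G 587,-323,64G 590,-326,65G 596,-328,61G 601,-330,61G 223,-507,811G 614,-333,52 572,-356,142 570,-361,152 569,-365,162
381 579,-324,63G 584,-327,63G 587,-330,64G 593,-332,60G 597,-334,62G 601,-337,62G 611,-337,52 621,-337,40 570,-363,145 569,-367,155
scene8 [158.61708504 249.33499391]
side8 [449.22093991 377.78684348]
```

In both views the real fingertips are at z≈90, while the state says 57. I check whether that offset is constant, using the earlier pictures and the wrist depth.

```bash
python3 - <<'E'
from h import *
def tip(t,pos):
    im,d,p=load(t); v,u=np.nonzero(d>0); f=240/np.tan(np.radians(float(p['fovy']))/2)
    c=np.stack([(u-float(p['cx']))/f,(v-float(p['cy']))/f,np.ones(len(u))],1)*d[v,u][:,None]
    q=c@p['orientation'].T+p['origin']; k=(np.hypot(q[:,0]-pos[0],q[:,1]-pos[1])<28)&(im[v,u].max(1)<110)&(q[:,2]>pos[2]-12)&(q[:,2]<pos[2]+150)&(q[:,2]>70)
    q=q[k]; b=q[q[:,2]<np.percentile(q[:,2],1)+8]; print(t,'state',pos,'lowest',np.percentile(q[:,2],[0.5,2]).round(0),b.mean(0).round(0),len(q))
tip('scene4',[525,140,187]); tip('scene6',[528,141,84]); tip('scene5',[517.6,105.6,83.8]); tip('side1',[565,275,198]); tip('side7',[592,-325.6,124]); tip('side8',[594,-323.5,57]); tip('scene8',[594,-323.5,57]); tip('scene0',[232.5,498,200])
for t in('w1','w7','w8'):
    im,d,p=load(t); u,v=(322,242) if t!='w1' else (330,60); o,r=ray(p,u,v,True); c=p['orientation'].T@r; print(t,'cam',p['origin'].round(0),(o+r*d[v,u]/c[2]).round(1))
E
```

```text
scene4 state [525, 140, 187] lowest [223. 226.] [534. 138. 227.] 1115
scene6 state [528, 141, 84] lowest [120. 125.] [536. 138. 125.] 917
scene5 state [517.6, 105.6, 83.8] lowest [73. 79.] [513.  96.  78.] 1027
side1 state [565, 275, 198] lowest [229. 232.] [560. 266. 233.] 329
side7 state [592, -325.6, 124] lowest [162. 166.] [ 584. -330.  167.] 729
side8 state [594, -323.5, 57] lowest [91. 95.] [ 585. -328.   96.] 523
scene8 state [594, -323.5, 57] lowest [91. 96.] [ 602. -323.   96.] 817
scene0 state [232.5, 498, 200] lowest [304. 305.] [242. 493. 308.] 413
w1 cam [503. 295. 372.] [4.256e+02 3.247e+02 3.000e-01]
w7 cam [ 528. -311.  298.] [ 592.3 -324.2   64.6]
w8 cam [ 529. -308.  231.] [ 578.2 -318.6   56.6]
```

The tips are really about 34 mm above the reported TCP, and the same in all views. So the earlier push was near the top of the plate, and button contact should come at a reported z of about 30. The xy is centred. I continue down in small steps, watching the force.

```bash
python3 -m handwheel '[{"dx":0,"dy":0,"dz":0.6,"roll":0,"hand":255},{"dx":0,"dy":0,"dz":1.2,"roll":0,"hand":255},{"dx":0,"dy":0,"dz":1.6,"roll":0,"hand":255}]' |egrep 'pos|force'
python3 -m handwheel '[{"dx":0,"dy":0,"dz":0.3,"roll":0,"hand":255},{"dx":0,"dy":0,"dz":0.6,"roll":0,"hand":255}]' |egrep 'pos|force'
python3 -m handwheel '[{"dx":0,"dy":0,"dz":0.3,"roll":0,"hand":255},{"dx":0,"dy":0,"dz":0.5,"roll":0,"hand":255}]' |egrep 'pos|force'
```

```text
position: [594.1, -323.1, 40.3]
wrist_force: [0.0, -0.3, 0.6]
position: [594.0, -322.8, 33.5]
wrist_force: [0.0, -0.5, 0.5]
position: [594.1, -322.8, 28.3]
wrist_force: [-2.2, -0.5, 4.5]
```

Contact. I press on to the bottom.

```bash
python3 -m handwheel '[{"dx":0,"dy":0,"dz":0.3,"roll":0,"hand":255},{"dx":0,"dy":0,"dz":0.4,"roll":0,"hand":255}]' |egrep 'pos|force'
python3 -m handwheel '[{"dx":0,"dy":0,"dz":0.2,"roll":0,"hand":255},{"dx":0,"dy":0,"dz":0.3,"roll":0,"hand":255}]' |egrep 'pos|force'
```

```text
position: [594.2, -323.0, 27.0]
wrist_force: [-8.0, 4.5, 23.3]
position: [594.3, -323.1, 27.0]
wrist_force: [-9.4, 5.1, 26.8]
```

27 N with no further motion means it is bottomed out. I confirm from the depth that the green cap is down, and that the guard is still home.

```bash
cat > chk.py <<'E'
from h import *
import sys
t=sys.argv[1]; where()
for n in('scene','side'):
    snap(n,n+t); im,d,p=load(n+t); hsv=cv2.cvtColor(im,cv2.COLOR_RGB2HSV); H,S,V=[hsv[...,i].astype(int) for i in range(3)]
    for nm,m in (('green',(H>50)&(H<75)&(S>120)&(V>50)),('red',((H<5)|(H>175))&(S>180)&(V>60)),('orange',(H>5)&(H<18)&(S>140))):
        k,lab,st,ce=cv2.connectedComponentsWithStats(m.astype(np.uint8))
        for i in range(1,k):
            if st[i,4]>25:
                v,u=np.nonzero((lab==i)&(d>0)); q=np.array([bydepth(p,a,b,d[b,a]) for a,b in zip(u,v)]); md=np.median(q,0)
                if md[0]<640 and md[2]<110 and md[1]<200: print(n,nm,ce[i].round(1),st[i,4],md.round(1),'tester y',T(md)[1].round(1))
E
python3 chk.py 9
python3 -m handwheel '[{"dx":0,"dy":0,"dz":-0.3,"roll":0,"hand":255},{"dx":0,"dy":0,"dz":-1,"roll":0,"hand":255},{"dx":0,"dy":0,"dz":-3,"roll":0,"hand":255},{"dx":0,"dy":0,"dz":-6,"roll":0,"hand":255},{"dx":0,"dy":0,"dz":-10,"roll":0,"hand":255}]' |egrep 'pos|force'
python3 -m handwheel '[{"dx":0,"dy":3,"dz":-3,"roll":0,"hand":255},{"dx":0,"dy":6,"dz":-6,"roll":0,"hand":255},{"dx":0,"dy":6,"dz":-6,"roll":0,"hand":255}]' |egrep 'pos|force'
python3 chk.py 10
python3 -c "
from h import *
b=load('side10')[0][140:460,230:630]; cv2.imwrite('pics/c8.png',cv2.resize(b,(750,600))[:,:,::-1])"
```

```text
t 9.97 tester [ 164.8 -397.7   27. ] world [ 594.3 -323.1   27. ] toolx ang rel -tx 0.004 F [-9.4  5.1 26.8] open 0.4
scene green [158.1 250.8] 40 [ 601.4 -319.8   58. ] tester y -392.6
scene red [233.9 184.1] 65 [ 306.6 -228.9   64. ] tester y -388.6
scene red [199.4 209.8] 91 [ 439.  -280.8   63.5] tester y -401.0
scene orange [252.2  77.8] 4119 [-624.  -380.4   42.6] tester y -796.7
scene orange [ 51.3 211.7] 602 [ 433.1 -692.    31.9] tester y -797.2
scene orange [ 91.8 215.7] 146 [ 429.5 -573.7   23.3] tester y -684.7
scene orange [352.  225.5] 360 [509.   96.9  88.9] tester y -18.9
side green [447.3 383.6] 119 [ 583.5 -331.5   56.6] tester y -408.8
side red [356.3 406.4] 331 [ 429.5 -285.6   62.8] tester y -408.3
side red [270.4 419.7] 347 [ 300.1 -233.8   62.9] tester y -395.2
position: [591.8, -323.7, 125.6]
wrist_force: [0.8, -0.2, 0.2]
position: [610.9, -264.0, 193.9]
wrist_force: [0.8, 0.1, 1.2]
t 10.73 tester [ 164.1 -336.4  193.9] world [ 610.9 -264.   193.9] toolx ang rel -tx 0.008 F [0.8 0.1 1.2] open 0.0
scene green [157.4 247.4] 105 [ 596.5 -324.3   64.1] tester y -398.2
scene red [234.  184.2] 68 [ 307.1 -228.1   63.4] tester y -387.7
scene red [199.7 209.6] 85 [ 438.3 -280.1   64.1] tester y -400.6
scene orange [252.5  62.4] 9145 [-624.  -370.1   99.8] tester y -786.8
scene orange [ 40.9 211. ] 346 [ 435.9 -703.6   33.8] tester y -807.5
scene orange [ 65.9 212.7] 237 [ 432.2 -640.5   29.4] tester y -748.0
scene orange [352.  225.7] 363 [507.9  96.9  88.6] tester y -19.2
scene orange [ 92.1 215.6] 142 [ 429.2 -572.8   23.5] tester y -683.9
side green [450.2 379.8] 297 [ 590.  -328.3   62.6] tester y -404.0
side red [356.3 406.4] 331 [ 429.4 -285.6   62.8] tester y -408.4
side red [270.4 419.7] 347 [ 300.  -234.    63.1] tester y -395.3
```

View pics/c8.png

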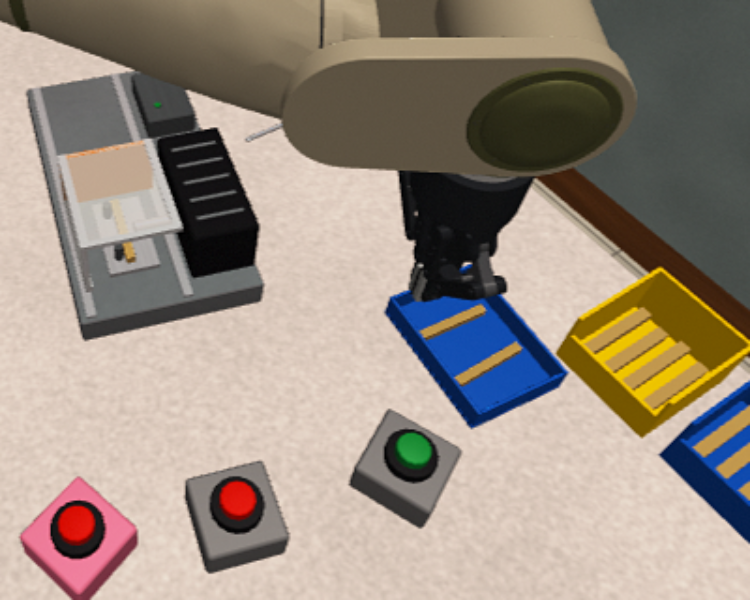

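The green cap went from z 64 to 58 while pressed and is back at 64. The boxes have not moved (green at (450.2,379.8) as at the start), the plate is at -19 mm, and the arm is clear. I hand in.

```bash
python3 -c "
from h import *
where(); print(arm.hand_in())"
```

```text
t 10.83 tester [ 162.5 -339.4  187.9] world [ 608.5 -266.5  187.9] toolx ang rel -tx 0.006 F [-0.7 -1.  -0.5] open 0.1
the job is handed in; nothing more can be done
None
```

I pushed the guard home by its orange plate, then pressed the green button fully down, let it go and handed in at 10.8 s. The hand-in gives no verdict.

**Guard:** My first push went up to about 43 N along the track, and on release the guard came back about 6.5 mm. I pushed it to the stop again at about 12 N and let go slowly. The plate then stayed at about -19 mm along the tester's y through to the last check, the same as when it was held against the stop. The joint value itself can't be read, so "home" rests on the stop force and the camera.

**Buttons:** The green cap dropped from z 64 to 58 mm under 27 N and came back to 64. The red button was not touched. Both boxes were at their starting pixels, and the arm was clear of everything at the end.

**Disagreement:** The fingertips, seen in two cameras, sat about 34 mm above the reported TCP. So I pushed the plate near its top edge rather than its middle, and pressed the button at a reported z of 27.

**Not measured:** I checked the specimen by eye only, in the last picture, where it lies under the hood beside its pins. I did not re-measure the other items on the bench; the arm's path stayed clear of them.

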